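# Gauge a watch crystal with the bench micrometer's ratchet and lock it

### The arm

A 6-joint arm with a two-finger parallel gripper is mounted at the origin on the work surface. World frame = base frame: x ahead of the robot, y to its left, z up, the work surface at z = 0. Lengths are in mm, angles in rad, forces in N, time in s.
With the tool pointing down it reaches from about 350 to 975 mm from the base axis. Payload 7.1 kg.
Tool frame: the origin (TCP) lies at the very end of the fingers, on their centre line; the grasp point (between the pads) lies 19 mm behind it; y points along the fingers, x is the direction in which the jaws open and shut, and the axes are right-handed (so a half turn about y gives the same grasp; the last joint's range is limited). The gripper opens to 88 mm and grips with 3 to 60 N. Pads are 20 mm wide; open, the fingers measure 115 mm over their backs; the gripper's body (75 mm by 178 mm) begins 61 mm behind the grasp point.
Start: joints at [1.135, 0.423, 1.63, -0, 1.089, -0.019], TCP at [252.99, 571.49, 222.675] pointing down, gripper open.
Joint ranges: [-3, 3], [-0.9, 2.11], [0.09, 2.58], [-1.31, 4.45], [0.11, 2.69], [-2.54, 2.54]. Speed limits (rad/s): [2.39, 2.39, 3.01, 3.14, 3.14, 3.14].

### API

Orientations are given as a rotation vector (axis times angle).
In Python, from workcell import ctrl gives the robot as it stands. The module is installed in compiled form; this text tells all that it offers.
- The arm moves only by the tool jog_arm, never from a script. Its argument "steps" is a list of rows, each an object with "turn": the turn, a rotation vector about the world's x, y, z scaled (see below), a list of three; "dp": the shift along the world's x, y, z scaled (see below), a list of three; "claw": the opening, from 0 (shut) to 1 (fully open). In form: [{"turn": [wx, wy, wz], "dp": [x, y, z], "claw": claw}, ...]. A call has 1 to 12 rows; each row is the pose to reach, as a shift and turn from the pose measured when the call began, turning the shorter way round; what a row does not reach only later rows make up. The controller multiplies each number of a shift by 80 mm and each number of a turn by pi rad. A row lasts 1/12 s, in which the tool goes at most 41.7 mm and 7.16 degrees, less where a joint would pass 70% of its speed; a pose out of reach is approached as far as the arm can. A call with a number of a shift or a turn outside -1 to 1 is refused whole. A call with a gripper value outside its range is refused whole. The fingers move at their own pace and stop on an object; the grip force is fixed at half the most. Time passes only in rows, so rows that repeat a pose let the fingers close. It gives the time, the measured TCP pose, the force and the opening at its end, in the units of the state.
- ctrl.get_obs(): the state, without advancing time (a new reading comes with each control period).
- ctrl.get_image(name): name is "side" or "top"; returns a dict with "img" (480x640x3 uint8, red, green, blue), "range_z" (480x640 float32, mm along the optical axis (not along the pixel's ray), 0 where there is no reading), "fovy" (degrees; the focal length in pixels is half the picture's height over the tangent of half this angle, whatever the lens; pixels are square), "cx", "cy" (the principal point, pixels), "camera_from_world" (4x4, takes a point from world to camera coordinates). Camera axes: x right, y down, z forward; pixel columns grow to the right and rows downward; lengths in mm; the calibration is good to about 2 mm. A picture is of the moment at which its call begins.
- ctrl.close_job(): hands the job in, once; it reports no verdict.
The state is a dict: "t": time; "qpos": joint angles; "qvel": joint speeds; "joint_torque": joint torques, N m; "ee_pos": TCP position; "orientation": TCP orientation; "ft_force": force on the tool from outside, world axes, zero at the start; "moment": the same for the moment, N m; "width": finger opening in mm.
Only numpy, scipy, OpenCV 4.12 (cv2) and the standard library are available. Lean on these libraries where they do the work, as an engineer would, in place of code of your own. Each camera call takes 0.05 s, during which the arm holds its last target.

### The job

Close the upright bench micrometer onto the watch crystal lying on its anvil: turn the small dark ratchet knob at the very top clockwise, as often as it takes, until the spindle is tight on the crystal and the ratchet has slipped and clicked about three times. Then gently press the red lock lever down level until it stops, so that the reading holds, and leave the crystal and the other things on the bench where they are.

Things in the scene. Friction and masses are not known exactly. Their poses are not given: they have to be found in the camera images.
- micrometer: Upright bench micrometer on a grey cast base 150 x 96 x 18 mm screwed to the bench. Origin on the spindle axis at the bench surface; z up, +x towards the steel column, 66 mm from the axis. A grey arm (72 to 98 mm up) carries the head over a steel anvil, diameter 27 mm, flat top 40 mm up. The lock lever is on the arm's -x end
- ratchet_knob (a point): Dark ribbed steel ratchet knob at the very top, diameter 24 mm, 25 mm tall, axis vertical; this point is its middle, on the axis, about 174 mm up; below it is 14 mm of thin neck. Turned clockwise from above it lowers the spindle and itself 2 mm a turn, drag 0.14 N m. The spindle touches the crystal after 0.8 to 3.0 rad; 0.5 rad later it is tight (about 9 N), stops, and the ratchet slips
- ratchet_dot (a point): White dot on the knob's top face, 9 mm from its axis, turns with the knob. When the ratchet slips the knob turns on alone, one click every 30 degrees: in each, the torque against turning climbs to 0.29 N m half-way to the click, then falls to about -0.15 (the knob is flung forward into the next notch). Let go between notches, the knob springs to the nearest
- thimble_top (a point): Centre of the top of the bright thimble (diameter 28 mm, 32 mm tall) under the knob's neck; turns with the thimble, which the knob drives until the spindle is tight. Before any click the dot stands over this frame's x axis; as it clicks it goes on clockwise, towards -y
- spindle: Steel spindle, diameter 7 mm, that goes straight down from the arm; origin at the centre of its lower face, z up. It moves 2 mm for each turn of the thimble and starts 0.25 to 0.95 mm above the crystal, less than the readings can tell well
- crystal: Round clear watch crystal, diameter 32 mm, 4 mm thick, 13 g, lying loose and flat on the anvil; origin at the centre of its underside. Not to be handled
- lock (a joint): Angle of the red lock lever in rad: 0 = raised 0.8 rad (46 degrees) above level, 0.8 = level, at its stop, locked. It grows as the end is pressed down; stiff (about 0.2 N m, 4 to 5 N at the end), stays where it is left; more than 30 N would harm it
- lock_pivot (a point): Pivot of the lock lever, on the arm's lug at the side of the micrometer's -x end, 85 mm up; its axis runs along the micrometer's y. The lever leaves it towards the micrometer's -x
- lock_end (a point): Point in the thick end of the lock lever, 53 mm from the pivot; the lever is 65 mm long from the pivot, a round bar 9 mm thick, 13 mm near its end. Press it from above
- cup: White ceramic cup, 72 mm across, 75 mm tall; origin under its centre. Bystander
- screwdriver: Red aluminium watch screwdriver lying on the bench, 128 mm long, 10 mm thick; origin on the bench near its middle, long axis x. Bystander
- blower: Grey blower bulb standing upright, 56 mm wide, 94 mm tall with its nozzle; origin under its centre. Bystander
- loupe: Chrome loupe on a steel stand with a 64 mm round foot, 130 mm tall; origin under the foot's centre. Bystander
There are look-alikes about, which are no part of the job. What is shaped like the micrometer but turquoise or yellow is not meant.

How it is judged (in metres and radians):
On the way, in this order (a step that is already met when the one before it is completed fails the run):
1. the spindle is clamped on the crystal and the ratchet has clicked two to four times (contact force between spindle and crystal above 5 N and y of ratchet_dot in the frame of thimble_top below -0.0063 m), for 0.2 s.
2. the lock lever is pressed down level (value of joint lock above 0.74 rad), for 0.2 s.
At the end, for the whole second after the job is handed in: The spindle bears on the crystal with more than 5 N, the ratchet has slipped two to four clicks (its dot has gone on that far past the thimble), the lock lever is level (within 0.06 rad of its stop), and the crystal lies flat within 4 mm of where it was (all of step 1 and value of joint lock above 0.74 rad and distance of crystal from where it was at the start of the episode below 0.004 m and angle between crystal's own z axis and vertical below 0.08 rad); the robot touches nothing.
It fails at once if the ratchet is ground on through eight clicks or more (y of ratchet_dot in the frame of thimble_top above 0.0055 m).
It fails at once if the lock lever is forced with more than 30 N (contact force between anything else and lock above 30 N).
It fails at once if the cup, screwdriver, blower or loupe is moved by more than 15 mm (distance of any of cup, screwdriver, blower, loupe from where it was at the start of the episode above 0.015 m).
It also fails if it takes over 72 s, if anything falls off the work surface, if the arm or the gripper's body presses on something with over 40 N, if the wrist force passes 120 N, or if a joint passes its speed limit or range.

## Working session

There is one attempt and no reset: what is moved stays moved. The work goes in short steps, Python scripts to look and compute and a tool call to move; the robot and the scene stay as the last step left them, time stands still between calls to the robot, and variables do not carry over. Pictures are saved under pics/ and viewed, and the job is handed in when it is done.

Besides the shell and the picture viewer there is one more tool, called after ">>>" in YAML: its name, and indented under it one key for each argument. jog_arm: Moves the arm, as the interface text tells. Its arguments: {"type":"object","properties":{"steps":{"type":"array","items":{"type":"object","properties":{"turn":{"type":"array","items":{"type":"number"}},"dp":{"type":"array","items":{"type":"number"}},"claw":{"type":"number"}}}}},"required":["steps"]}

```bash
mkdir -p pics; cat > h.py <<'E'
import numpy as np,cv2
from workcell import ctrl
def grab(n):
    d=ctrl.get_image(n); 
    np.savez(f'{n}.npz',**d); return d
def f_of(d): return 240/np.tan(np.radians(float(d['fovy']))/2)
def world(d,u,v,z=None):
    if z is None: z=d['range_z'][int(v),int(u)]
    f=f_of(d); p=np.array([(u-d['cx'])*z/f,(v-d['cy'])*z/f,z,1])
    return (np.linalg.inv(d['camera_from_world'])@p)[:3]
def cloud(d):
    f=f_of(d); v,u=np.mgrid[0:480,0:640]; z=d['range_z']
    P=np.stack([(u-d['cx'])*z/f,(v-d['cy'])*z/f,z,np.ones_like(z)],-1)
    W=P@np.linalg.inv(d['camera_from_world']).T
    W[z<=0]=np.nan
    return W[...,:3]
def proj(d,p):
    q=d['camera_from_world']@np.array([*p,1]); f=f_of(d)
    return q[0]/q[2]*f+d['cx'],q[1]/q[2]*f+d['cy']
def save(img,name,box=None,s=1):
    if box: img=img[box[1]:box[3],box[0]:box[2]]
    img=cv2.resize(img,None,fx=s,fy=s,interpolation=cv2.INTER_CUBIC)
    cv2.imwrite(f'pics/{name}.png',img[...,::-1])
E
python3 - <<'E'
from h import *
o=ctrl.get_obs();print(o)
for n in('side','top'):
    d=grab(n);save(d['img'],n+'0');print(n,d['fovy'],d['cx'],d['cy'],np.round(d['camera_from_world'],3).tolist())
E
```

```text
{'t': 0.0, 'qpos': array([ 1.13498622e+00,  4.23828420e-01,  1.63069666e+00, -8.43688946e-06,
        1.08858041e+00, -1.89900511e-02]), 'qvel': array([-0.00012557,  0.00187846, -0.00032969, -0.00012618, -0.00045565,
        0.00019362]), 'joint_torque': array([-5.18126963e-04, -5.44626045e+01, -2.73659492e+01,  6.43709418e-02,
        2.27423193e-02, -1.05773036e-04]), 'ee_pos': array([252.77221891, 570.99554781, 221.90682929]), 'orientation': array([-1.37885862, -0.89598062,  0.89808449]), 'ft_force': array([-0.07271036, -0.16363339,  0.09216206]), 'moment': array([-0.01898518, -0.06417359, -0.01944691]), 'width': 87.98938544780083}
side 45.68933846322075 321.84605586828076 242.0131935990054 [[0.846, -0.532, -0.012, -454.019], [-0.28, -0.424, -0.861, 317.256], [0.453, 0.732, -0.508, 908.564], [0.0, 0.0, 0.0, 1.0]]
top 50.94427501120533 317.99935922922197 241.48095703379323 [[0.018, -1.0, -0.011, 85.871], [-0.992, -0.016, -0.124, 577.805], [0.123, 0.013, -0.992, 1178.724], [0.0, 0.0, 0.0, 1.0]]
```

View pics/side0.png

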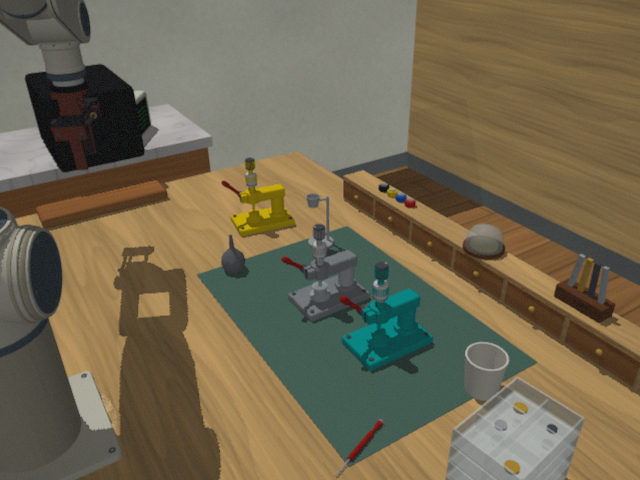

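View pics/top0.png

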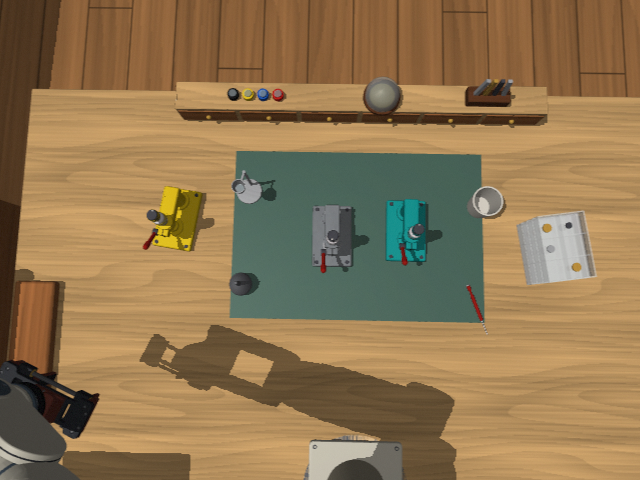

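Candidates for the micrometer are yellow (side 250,195; top 172,217), grey (side 322,265; top 332,237) and turquoise (side 383,305; top 408,230). The description says grey, so I'll check it in close crops.

```bash
python3 - <<'E'
from h import *
a=dict(np.load('side.npz'));b=dict(np.load('top.npz'))
A=cv2.resize(a['img'][215:325,270:380],(440,440),interpolation=3)
B=cv2.resize(b['img'][195:285,290:380],(360,360),interpolation=3)
c=np.zeros((440,800,3),np.uint8);c[:,:440]=A;c[:360,440:]=B
save(c,'crop0')
W=cloud(b)
# points by height in region
reg=W[195:285,290:380].reshape(-1,3);ok=~np.isnan(reg[:,0]);reg=reg[ok]
top=reg[reg[:,2]>180];print('top',len(top),top.mean(0),top.min(0),top.max(0))
base=reg[(reg[:,2]>13)&(reg[:,2]<23)];print('base',len(base),cv2.minAreaRect(base[:,:2].astype(np.float32)))
arm=reg[(reg[:,2]>90)&(reg[:,2]<104)];print('arm',len(arm),cv2.minAreaRect(arm[:,:2].astype(np.float32)))
img=b['img'].astype(int);red=(img[...,0]>110)&(img[...,1]<60)&(img[...,2]<60)
red[:195]=0;red[285:]=0;red[:,:290]=0;red[:,380:]=0
v,u=np.where(red);P=W[v,u]
P=P[~np.isnan(P[:,0])];P=P[np.argsort(P[:,0])]
print(len(P));print(np.round(P[::6],1))
Ws=cloud(a);reg=Ws[215:325,280:350].reshape(-1,3);reg=reg[~np.isnan(reg[:,0])]
t=reg[reg[:,2]>163];print('side top',len(t),t.mean(0),t.min(0),t.max(0))
E
```

```text
top 99 [571.99619661  64.34167106 186.60442063] [560.80120792  53.8358748  182.40917444] [582.65227721  75.14831922 193.98011682]
base 1437 ((593.6129150390625, 64.4712142944336), (149.3339385986328, 93.93505859375), 0.8509395718574524)
arm 566 ((592.0509643554688, 65.37702941894531), (41.742767333984375, 127.08295440673828), 84.50376892089844)
45
[[498.8  86.8 132.7]
 [501.5  82.4 126.9]
 [505.7  82.5 130.6]
 [510.6  84.8 123.3]
 [515.3  82.7 120.4]
 [525.   85.1 111.5]
 [532.5  85.2 104.7]
 [539.9  85.4  98.4]]
side top 177 [567.43163446  58.22941792 178.6731837 ] [557.28340119  48.41785922 163.92202982] [581.26241027  75.33298654 188.84523839]
```

View pics/crop0.png

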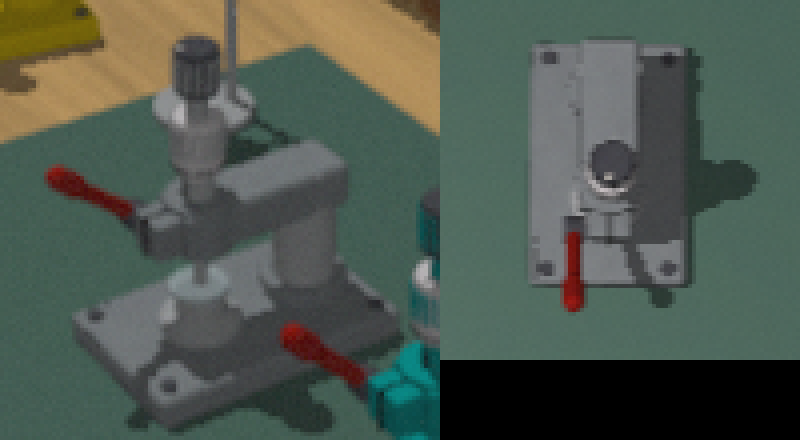

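The crops confirm it: the grey micrometer has a dark knob at side (319,231) / top (333,235), a red lever with its end at top (333,269), and the crystal on the anvil at side (320,286). Next I'll refine the axis.

```bash
python3 - <<'E'
from h import *
from scipy.spatial.transform import Rotation as R
a=dict(np.load('side.npz'));b=dict(np.load('top.npz'))
for z in(187,):
  for d,u,v,l in((b,333.25,235,'top knob'),(b,332.3,239.2,'dot'),(a,319.3,226.5,'side knob top')):
    o=np.linalg.inv(d['camera_from_world'])[:3,3];p=world(d,u,v,500.);k=(z-o[2])/(p[2]-o[2]);print(l,o+k*(p-o))
W=cloud(b);img=b['img'].astype(int)
m=(W[...,2]>180);m[:195]=0;m[285:]=0;m[:,:290]=0;m[:,380:]=0
c,r=cv2.minEnclosingCircle(W[m][:,:2].astype(np.float32));print(c,r, np.median(W[m][:,2]))
bright=m&(img.sum(-1)>420);print('dot px',np.argwhere(bright),W[bright])
W=cloud(a);m=(W[...,2]>166)&(W[...,2]<182);m[:,:305]=0;m[:,335:]=0;m[:215]=0;m[250:]=0
from scipy.optimize import least_squares
P=W[m];P=P[np.hypot(P[:,0]-572,P[:,1]-64)<16]
s=least_squares(lambda c:np.hypot(P[:,0]-c[0],P[:,1]-c[1])-12,[572,64],loss='soft_l1');print('side cyl',len(P),s.x)
o=ctrl.get_obs();print(np.round(R.from_rotvec(o['orientation']).as_matrix(),3), o['moment'])
E
```

```text
top knob [571.82718351  61.89757227 187.        ]
dot [562.84657992  63.77528905 187.        ]
side knob top [572.62282576  62.69550789 187.        ]
(572.149658203125, 63.99480056762695) 11.958518028259277 186.51823951966367
dot px [[239 331]
 [239 332]] [[563.33698752  66.51370098 186.1520155 ]
 [563.22749556  64.41842706 187.2639825 ]]
side cyl 84 [571.28112698  64.05090344]
[[ 0.405 -0.001 -0.914]
 [ 0.914 -0.001  0.405]
 [-0.001 -1.     0.   ]] [-0.05475992  0.04781659 -0.00764306]
```

>>> jog_arm:
  steps:
    - {"dp": [0.5, -0.8, 0], "turn": [0, 0, 0.05], "claw": 0.5}
    - {"dp": [0.5, -0.8, 0], "turn": [0, 0, 0.05], "claw": 0.5}
    - {"dp": [0.5, -0.8, 0], "turn": [0, 0, 0.05], "claw": 0.5}

```text
t: 0.35
ee_pos: [294.2, 502.5, 221.1]
orientation: [-1.325, -1.013, 1.02]
ft_force: [-0.2, 0.3, -0.4]
width: 71.4
```

```bash
python3 - <<'E'
from h import *
o=ctrl.get_obs();print(o['t'],o['qpos'],o['ee_pos'],o['qvel'])
E
```

```text
0.35 [ 1.02162863  0.36509159  1.72425902 -0.00205949  1.05724532 -0.2883917 ] [294.23965455 502.5484693  221.10690171] [ 0.046482    0.02103886 -0.05841147  0.03565141 -0.00152343  0.131526  ]
```

>>> jog_arm:
  steps:
    - {"dp": [0.58, -0.91, 0], "turn": [0, 0, 0.06], "claw": 0.5}
    - {"dp": [0.58, -0.91, 0], "turn": [0, 0, 0.06], "claw": 0.5}
    - {"dp": [0.58, -0.91, 0], "turn": [0, 0, 0.06], "claw": 0.5}

```text
t: 0.6
ee_pos: [341.9, 425.9, 220.6]
orientation: [-1.247, -1.154, 1.164]
ft_force: [0.4, -0.4, -0.8]
width: 51.3
```

>>> jog_arm:
  steps:
    - {"dp": [0.58, -0.91, 0], "turn": [0, 0, 0.06], "claw": 0.5}
    - {"dp": [0.58, -0.91, 0], "turn": [0, 0, 0.06], "claw": 0.5}
    - {"dp": [0.58, -0.91, 0], "turn": [0, 0, 0.06], "claw": 0.5}

```text
t: 0.85
ee_pos: [389.7, 349.8, 220.3]
orientation: [-1.158, -1.292, 1.304]
ft_force: [-0.4, 0.2, 0.2]
width: 44.1
```

>>> jog_arm:
  steps:
    - {"dp": [0.58, -0.91, 0], "turn": [0, 0, 0.06], "claw": 0.5}
    - {"dp": [0.58, -0.91, 0], "turn": [0, 0, 0.06], "claw": 0.5}
    - {"dp": [0.58, -0.91, 0], "turn": [0, 0, 0.06], "claw": 0.5}

```text
t: 1.1
ee_pos: [437.8, 274.3, 220.2]
orientation: [-1.056, -1.428, 1.44]
ft_force: [0.7, -0.7, -1.1]
width: 43.9
```

>>> jog_arm:
  steps:
    - {"dp": [0.58, -0.91, 0], "turn": [0, 0, 0.06], "claw": 0.5}
    - {"dp": [0.58, -0.91, 0], "turn": [0, 0, 0.06], "claw": 0.5}
    - {"dp": [0.58, -0.91, 0], "turn": [0, 0, 0.06], "claw": 0.5}

```text
t: 1.35
ee_pos: [486.2, 199.2, 220.3]
orientation: [-0.943, -1.561, 1.571]
ft_force: [-0.8, 0.3, 0.2]
width: 44.0
```

>>> jog_arm:
  steps:
    - {"dp": [0.58, -0.91, 0], "turn": [0, 0, 0.06], "claw": 0.5}
    - {"dp": [0.58, -0.91, 0], "turn": [0, 0, 0.06], "claw": 0.5}
    - {"dp": [0.58, -0.91, 0], "turn": [0, 0, 0.06], "claw": 0.5}

```text
t: 1.6
ee_pos: [535.0, 124.1, 220.4]
orientation: [-0.818, -1.691, 1.699]
ft_force: [-0.1, 0.9, 0.6]
width: 43.7
```

```bash
python3 - <<'E'
from h import *
from scipy.spatial.transform import Rotation as R
o=ctrl.get_obs();print(o['t'],o['qpos'],o['ee_pos'],o['width']);print(R.from_rotvec(o['orientation']).as_matrix().round(3))
E
```

```text
1.6 [ 0.21220947  0.31228041  1.80502309 -0.01247602  1.01743205 -2.03371881] [534.99721708 124.0780982  220.42937729] 43.70203988581725
[[-0.63   0.009 -0.777]
 [ 0.776 -0.009 -0.63 ]
 [-0.013 -1.    -0.001]]
```

>>> jog_arm:
  steps:
    - {"dp": [0.46, -0.755, 0], "turn": [0.003, 0.003, 0.085], "claw": 0.5}
    - {"dp": [0.46, -0.755, 0], "turn": [0.003, 0.003, 0.085], "claw": 0.5}
    - {"dp": [0.46, -0.755, 0], "turn": [0.003, 0.003, 0.085], "claw": 0.5}
    - {"dp": [0.46, -0.755, 0], "turn": [0.003, 0.003, 0.085], "claw": 0.5}
    - {"dp": [0.46, -0.755, 0], "turn": [0.003, 0.003, 0.085], "claw": 0.5}

```text
t: 2.02
ee_pos: [571.4, 64.6, 220.0]
orientation: [-0.602, -1.864, 1.86]
ft_force: [-0.7, -0.5, 0.5]
width: 43.6
```

```bash
python3 - <<'E'
from h import *
from scipy.spatial.transform import Rotation as R
o=ctrl.get_obs();print(o['t'],o['qpos'],o['ee_pos'],o['width'],o['moment'],o['ft_force']);print(R.from_rotvec(o['orientation']).as_matrix().round(3))
d=grab('side');save(d['img'],'s1',(240,120,420,330),2.8)
E
```

```text
2.0167 [ 0.09057119  0.35362139  1.74447106  0.00279216  1.04379819 -2.42573846] [571.44636644  64.59788817 220.04076012] 43.570378776908065 [0.04665232 0.07519505 0.03703391] [-0.74491744 -0.45332477  0.51568478]
[[-0.81  -0.001 -0.586]
 [ 0.586  0.002 -0.81 ]
 [ 0.002 -1.    -0.002]]
```

View pics/s1.png

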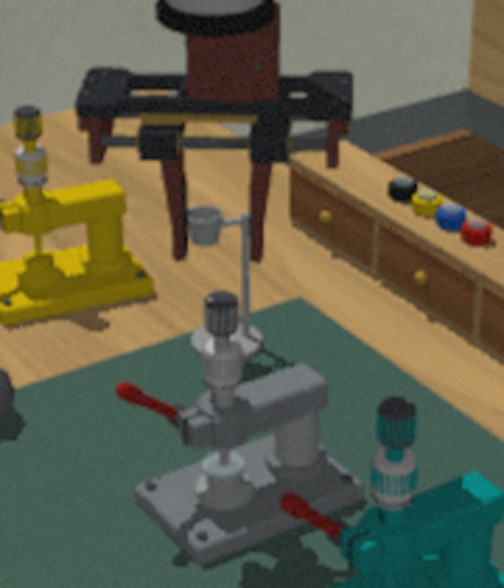

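Picture: the open fingers (crop 178,255 and 258,258) stand centred over the grey knob (crop 221,312). I'll lower them and grip.

>>> jog_arm:
  steps:
    - {"dp": [0.006, -0.009, -0.4], "turn": [0, 0, 0], "claw": 0.5}
    - {"dp": [0.006, -0.009, -0.8], "turn": [0, 0, 0], "claw": 0.5}
    - {"dp": [0.006, -0.009, -0.8], "turn": [0, 0, 0], "claw": 0.5}
    - {"dp": [0.006, -0.009, -0.8], "turn": [0, 0, 0], "claw": 0.5}

```text
t: 2.4
ee_pos: [570.0, 65.4, 155.1]
orientation: [-0.597, -1.862, 1.861]
ft_force: [0.3, 0.3, 1.1]
width: 44.0
```

>>> jog_arm:
  steps:
    - {"dp": [0, 0, 0], "turn": [0, 0, 0], "claw": 0.3}
    - {"dp": [0, 0, 0], "turn": [0, 0, 0], "claw": 0.3}
    - {"dp": [0, 0, 0], "turn": [0, 0, 0], "claw": 0.0}
    - {"dp": [0, 0, 0], "turn": [0, 0, 0], "claw": 0.0}
    - {"dp": [0, 0, 0], "turn": [0, 0, 0], "claw": 0.0}

```text
t: 2.82
ee_pos: [571.9, 65.2, 156.8]
orientation: [-0.602, -1.865, 1.862]
ft_force: [2.8, -2.4, 4.8]
width: 22.5
```

```bash
python3 - <<'E'
from h import *
from scipy.spatial.transform import Rotation as R
o=ctrl.get_obs();print(o['t'],o['qpos'],o['ee_pos'],o['width'],o['moment'],o['ft_force']);print(R.from_rotvec(o['orientation']).as_matrix().round(3))
d=grab('side');save(d['img'],'s2',(270,170,370,300),4)
E
```

```text
2.8167 [ 9.18288068e-02  4.35623681e-01  1.78897281e+00  2.25133548e-03
  9.16779905e-01 -2.42595861e+00] [571.88248453  65.16934998 156.82940177] 22.526249859665487 [-0.30438455 -0.46339945  0.01533167] [ 2.75487926 -2.36618431  4.84639527]
[[-0.811  0.    -0.585]
 [ 0.585  0.002 -0.811]
 [ 0.001 -1.    -0.001]]
```

View pics/s2.png

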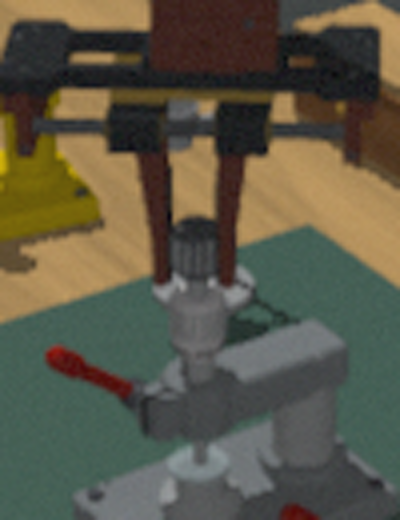

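>>> jog_arm:
  steps:
    - {"dp": [-0.004, -0.006, 0], "turn": [0, 0, -0.01], "claw": 0.0}
    - {"dp": [-0.004, -0.006, 0], "turn": [0, 0, -0.05], "claw": 0.0}
    - {"dp": [-0.004, -0.006, -0.001], "turn": [0, 0, -0.08], "claw": 0.0}
    - {"dp": [-0.004, -0.006, -0.001], "turn": [0, 0, -0.11], "claw": 0.0}
    - {"dp": [-0.004, -0.006, -0.002], "turn": [0, 0, -0.14], "claw": 0.0}
    - {"dp": [-0.004, -0.006, -0.002], "turn": [0, 0, -0.17], "claw": 0.0}
    - {"dp": [-0.004, -0.006, -0.002], "turn": [0, 0, -0.2], "claw": 0.0}
    - {"dp": [-0.004, -0.006, -0.002], "turn": [0, 0, -0.2], "claw": 0.0}

```text
t: 3.53
ee_pos: [572.0, 64.6, 156.8]
orientation: [-1.045, -1.439, 1.434]
ft_force: [3.9, -1.9, -2.7]
width: 22.3
```

```bash
cat > st.py <<'E'
from h import *
from scipy.spatial.transform import Rotation as R
o=ctrl.get_obs();M=R.from_rotvec(o['orientation']).as_matrix()
print('t',o['t'],'q',o['qpos'].round(4),'p',o['ee_pos'].round(2),'w',round(o['width'],2),'M',o['moment'].round(3),'F',o['ft_force'].round(2),'yaw',np.arctan2(M[1,0],M[0,0]).round(4),'ty',M[:,1].round(4),'tau6',o['joint_torque'][5].round(3))
E
python3 - <<'E'
import st
from h import *
d=grab('side');save(d['img'],'s3',(270,170,370,300),4)
E
```

```text
t 3.5333 q [ 0.0909  0.435   1.7902  0.0019  0.9141 -1.7945] p [572.05  64.56 156.75] w 22.33 M [-0.08  -0.681  0.036] F [ 3.86 -1.85 -2.75] yaw 1.8843 ty [ 0.0021  0.0017 -1.    ] tau6 1.337
```

View pics/s3.png

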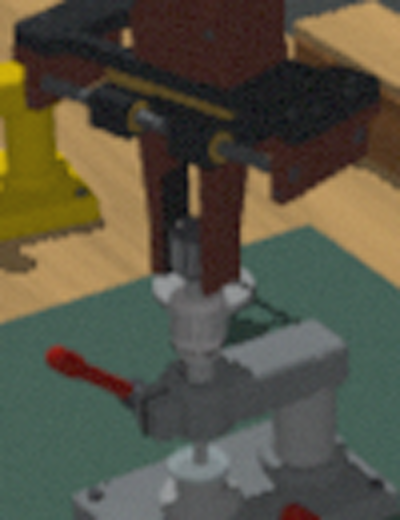

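>>> jog_arm:
  steps:
    - {"dp": [0, 0, 0], "turn": [0, 0, -0.03], "claw": 0.0}
    - {"dp": [0, 0, -0.001], "turn": [0, 0, -0.06], "claw": 0.0}
    - {"dp": [0, 0, -0.001], "turn": [0, 0, -0.09], "claw": 0.0}
    - {"dp": [0, 0, -0.001], "turn": [0, 0, -0.12], "claw": 0.0}
    - {"dp": [0, 0, -0.002], "turn": [0, 0, -0.15], "claw": 0.0}

```text
t: 4.0
ee_pos: [572.3, 64.4, 156.6]
orientation: [-1.28, -1.098, 1.093]
ft_force: [3.4, -1.9, -2.2]
width: 22.8
```

```bash
python3 - <<'E'
import st
from h import *
d=grab('top');save(d['img'],'t3',(270,170,400,300),4)
import importlib;importlib.reload(st)
E
```

```text
t 4.0 q [ 9.1400e-02  4.3510e-01  1.7904e+00  1.0000e-04  9.1280e-01 -1.3257e+00] p [572.3   64.42 156.63] w 22.77 M [-0.208 -0.723  0.155] F [ 3.43 -1.88 -2.18] yaw 1.4169 ty [ 3.2e-03  4.0e-04 -1.0e+00] tau6 -1.364
t 4.05 q [ 9.1300e-02  4.3510e-01  1.7904e+00  2.0000e-04  9.1280e-01 -1.3199e+00] p [572.28  64.41 156.61] w 22.3 M [-0.146 -0.666  0.062] F [ 3.55 -1.68 -3.48] yaw 1.4112 ty [ 3.2e-03  4.0e-04 -1.0e+00] tau6 -0.335
```

View pics/t3.png

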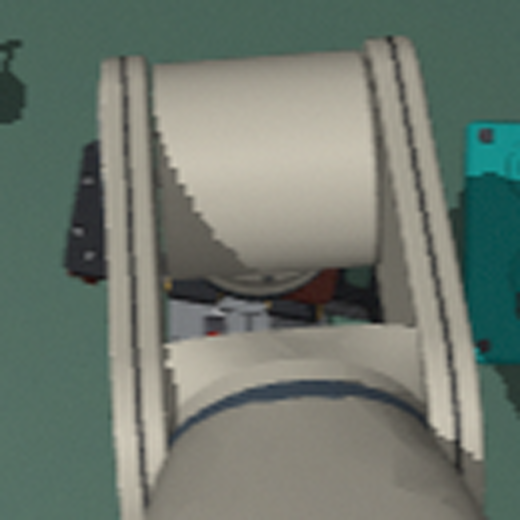

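>>> jog_arm:
  steps:
    - {"dp": [0, 0, 0], "turn": [0, 0, -0.025], "claw": 0.0}
    - {"dp": [0, 0, -0.001], "turn": [0, 0, -0.05], "claw": 0.0}

```text
t: 4.22
ee_pos: [572.5, 64.3, 156.6]
orientation: [-1.344, -0.976, 0.972]
ft_force: [3.3, -1.8, -1.5]
width: 22.6
```

```bash
python3 st.py
```

```text
t 4.2167 q [ 9.1400e-02  4.3530e-01  1.7903e+00 -6.0000e-04  9.1250e-01 -1.1634e+00] p [572.46  64.26 156.57] w 22.61 M [-0.152 -0.628  0.146] F [ 3.26 -1.75 -1.5 ] yaw 1.2552 ty [ 3.5e-03 -2.0e-04 -1.0e+00] tau6 -1.157
```

>>> jog_arm:
  steps:
    - {"dp": [0, 0, 0], "turn": [0, 0, -0.025], "claw": 0.0}
    - {"dp": [0, 0, -0.001], "turn": [0, 0, -0.05], "claw": 0.0}

```text
t: 4.38
ee_pos: [572.6, 64.1, 156.5]
orientation: [-1.399, -0.858, 0.853]
ft_force: [2.4, -1.6, -1.6]
width: 22.5
```

```bash
python3 st.py
```

```text
t 4.3833 q [ 9.1500e-02  4.3540e-01  1.7903e+00 -1.4000e-03  9.1230e-01 -1.0070e+00] p [572.55  64.14 156.5 ] w 22.49 M [-0.104 -0.589  0.159] F [ 2.38 -1.64 -1.58] yaw 1.0994 ty [ 3.7e-03 -8.0e-04 -1.0e+00] tau6 -1.129
```

>>> jog_arm:
  steps:
    - {"dp": [0, 0, 0], "turn": [0, 0, -0.025], "claw": 0.0}
    - {"dp": [0, 0, 0], "turn": [0, 0, -0.05], "claw": 0.0}

```text
t: 4.55
ee_pos: [572.6, 64.0, 156.5]
orientation: [-1.446, -0.738, 0.734]
ft_force: [2.5, -1.6, -2.2]
width: 22.3
```

```bash
python3 st.py
```

```text
t 4.55 q [ 0.0916  0.4356  1.7902 -0.0022  0.9124 -0.8506] p [572.56  63.99 156.46] w 22.34 M [-0.141 -0.659  0.16 ] F [ 2.54 -1.6  -2.25] yaw 0.9435 ty [ 0.0036 -0.0014 -1.    ] tau6 -1.132
```

>>> jog_arm:
  steps:
    - {"dp": [0, 0, 0], "turn": [0, 0, -0.025], "claw": 0.0}
    - {"dp": [0, 0, -0.001], "turn": [0, 0, -0.05], "claw": 0.0}

```text
t: 4.72
ee_pos: [572.7, 63.9, 156.4]
orientation: [-1.485, -0.618, 0.614]
ft_force: [2.7, -1.8, -2.6]
width: 22.7
```

```bash
python3 st.py
```

```text
t 4.7167 q [ 0.0917  0.4358  1.7899 -0.003   0.9125 -0.6942] p [572.66  63.89 156.42] w 22.69 M [-0.153 -0.588  0.117] F [ 2.67 -1.79 -2.63] yaw 0.7877 ty [ 0.0036 -0.002  -1.    ] tau6 -1.131
```

>>> jog_arm:
  steps:
    - {"dp": [0, 0, 0], "turn": [0, 0, -0.025], "claw": 0.0}
    - {"dp": [0, 0, 0], "turn": [0, 0, -0.05], "claw": 0.0}

```text
t: 4.88
ee_pos: [572.6, 63.7, 156.4]
orientation: [-1.517, -0.497, 0.493]
ft_force: [3.2, -1.4, -2.8]
width: 22.4
```

```bash
python3 st.py
```

```text
t 4.8833 q [ 0.0917  0.436   1.7898 -0.0037  0.9129 -0.5378] p [572.6   63.72 156.35] w 22.38 M [-0.171 -0.607  0.125] F [ 3.21 -1.37 -2.8 ] yaw 0.6318 ty [ 0.0031 -0.0026 -1.    ] tau6 -1.131
```

>>> jog_arm:
  steps:
    - {"dp": [0, 0, 0], "turn": [0, 0, -0.025], "claw": 0.0}
    - {"dp": [0, 0, -0.001], "turn": [0, 0, -0.05], "claw": 0.0}

```text
t: 5.05
ee_pos: [572.6, 63.6, 156.3]
orientation: [-1.542, -0.375, 0.372]
ft_force: [3.2, -1.3, -1.2]
width: 22.2
```

```bash
python3 st.py
```

```text
t 5.05 q [ 0.0918  0.4362  1.7895 -0.0044  0.9134 -0.3815] p [572.65  63.58 156.31] w 22.2 M [-0.258 -0.599  0.136] F [ 3.21 -1.3  -1.15] yaw 0.476 ty [ 0.0028 -0.0033 -1.    ] tau6 -1.131
```

>>> jog_arm:
  steps:
    - {"dp": [0, 0, 0], "turn": [0, 0, -0.025], "claw": 0.0}
    - {"dp": [0, 0, 0], "turn": [0, 0, -0.05], "claw": 0.0}

```text
t: 5.22
ee_pos: [572.6, 63.4, 156.3]
orientation: [-1.56, -0.253, 0.25]
ft_force: [1.9, -1.7, -2.8]
width: 22.6
```

```bash
python3 st.py
```

```text
t 5.2167 q [ 0.0918  0.4364  1.7893 -0.005   0.914  -0.2254] p [572.59  63.44 156.26] w 22.59 M [-0.243 -0.669  0.155] F [ 1.94 -1.73 -2.8 ] yaw 0.3203 ty [ 0.0022 -0.0038 -1.    ] tau6 -1.131
```

>>> jog_arm:
  steps:
    - {"dp": [0, 0, 0], "turn": [0, 0, -0.025], "claw": 0.0}
    - {"dp": [0, 0, -0.001], "turn": [0, 0, -0.05], "claw": 0.0}

```text
t: 5.38
ee_pos: [572.6, 63.3, 156.2]
orientation: [-1.571, -0.13, 0.128]
ft_force: [2.0, -1.0, -1.7]
width: 22.2
```

```bash
python3 st.py
```

```text
t 5.3833 q [ 0.0918  0.4367  1.7889 -0.0056  0.9147 -0.0694] p [572.56  63.28 156.2 ] w 22.2 M [-0.23  -0.529  0.126] F [ 2.01 -1.04 -1.67] yaw 0.1645 ty [ 0.0016 -0.0043 -1.    ] tau6 -1.129
```

>>> jog_arm:
  steps:
    - {"dp": [0, 0, 0], "turn": [0, 0, -0.025], "claw": 0.0}
    - {"dp": [0, 0, 0], "turn": [0, 0, -0.05], "claw": 0.0}

```text
t: 5.55
ee_pos: [572.4, 63.1, 156.2]
orientation: [-1.575, -0.008, 0.006]
ft_force: [1.7, -1.3, -1.8]
width: 22.7
```

```bash
python3 st.py
```

```text
t 5.55 q [ 0.0917  0.437   1.7887 -0.0059  0.9156  0.0865] p [572.45  63.13 156.15] w 22.73 M [-0.294 -0.697  0.117] F [ 1.73 -1.33 -1.82] yaw 0.0088 ty [ 8.0e-04 -4.7e-03 -1.0e+00] tau6 -1.128
```

>>> jog_arm:
  steps:
    - {"dp": [0, 0, 0], "turn": [0, 0, -0.025], "claw": 0.0}
    - {"dp": [0, 0, 0], "turn": [0, 0, -0.05], "claw": 0.0}

```text
t: 5.72
ee_pos: [572.3, 63.0, 156.1]
orientation: [-1.573, 0.115, -0.116]
ft_force: [2.3, -1.4, -1.9]
width: 22.2
```

```bash
python3 st.py
```

```text
t 5.7167 q [ 0.0916  0.4372  1.7884 -0.0061  0.9165  0.2422] p [572.33  62.99 156.12] w 22.18 M [-0.353 -0.63   0.159] F [ 2.29 -1.41 -1.86] yaw -0.1469 ty [-1.0e-04 -4.9e-03 -1.0e+00] tau6 -1.126
```

>>> jog_arm:
  steps:
    - {"dp": [0, 0, 0], "turn": [0, 0, -0.025], "claw": 0.0}
    - {"dp": [0, 0, -0.001], "turn": [0, 0, -0.05], "claw": 0.0}

```text
t: 5.88
ee_pos: [572.2, 62.9, 156.1]
orientation: [-1.563, 0.238, -0.237]
ft_force: [2.5, -1.6, -0.8]
width: 22.7
```

```bash
python3 st.py
```

```text
t 5.8833 q [ 0.0914  0.4375  1.788  -0.0062  0.9175  0.3976] p [572.22  62.88 156.07] w 22.72 M [-0.238 -0.447  0.29 ] F [ 2.47 -1.62 -0.81] yaw -0.3024 ty [-9.e-04 -5.e-03 -1.e+00] tau6 -0.955
```

>>> jog_arm:
  steps:
    - {"dp": [0, 0, 0], "turn": [0, 0, -0.025], "claw": 0.0}
    - {"dp": [0, 0, 0], "turn": [0, 0, -0.05], "claw": 0.0}

```text
t: 6.05
ee_pos: [572.1, 62.8, 156.1]
orientation: [-1.546, 0.36, -0.359]
ft_force: [1.9, -2.1, -1.5]
width: 22.2
```

```bash
python3 st.py
```

```text
t 6.05 q [ 0.0912  0.4377  1.7877 -0.006   0.9187  0.5529] p [572.05  62.79 156.09] w 22.25 M [-0.369 -0.529 -0.001] F [ 1.85 -2.12 -1.49] yaw -0.458 ty [-0.002 -0.005 -1.   ] tau6 -1.237
```

>>> jog_arm:
  steps:
    - {"dp": [0, 0, 0], "turn": [0, 0, -0.025], "claw": 0.0}
    - {"dp": [0, 0, 0], "turn": [0, 0, -0.05], "claw": 0.0}

```text
t: 6.22
ee_pos: [571.9, 62.7, 156.1]
orientation: [-1.522, 0.483, -0.48]
ft_force: [1.9, -1.1, -1.3]
width: 22.3
```

```bash
python3 st.py
```

```text
t 6.2167 q [ 0.0909  0.4378  1.7875 -0.0054  0.9198  0.7084] p [571.87  62.71 156.1 ] w 22.31 M [-0.349 -0.43  -0.033] F [ 1.94 -1.14 -1.35] yaw -0.6142 ty [-0.003  -0.0046 -1.    ] tau6 -1.362
```

>>> jog_arm:
  steps:
    - {"dp": [0, 0, 0], "turn": [0, 0, -0.025], "claw": 0.0}
    - {"dp": [0, 0, 0], "turn": [0, 0, -0.05], "claw": 0.0}

```text
t: 6.38
ee_pos: [571.7, 62.6, 156.1]
orientation: [-1.491, 0.604, -0.601]
ft_force: [1.3, -1.6, -2.0]
width: 22.7
```

```bash
python3 st.py
```

```text
t 6.3833 q [ 0.0904  0.4379  1.7873 -0.0048  0.9208  0.8633] p [571.68  62.62 156.09] w 22.71 M [-0.292 -0.435  0.242] F [ 1.34 -1.64 -1.98] yaw -0.77 ty [-0.004  -0.0042 -1.    ] tau6 -1.014
```

>>> jog_arm:
  steps:
    - {"dp": [0, 0, 0], "turn": [0, 0, -0.025], "claw": 0.0}
    - {"dp": [0, 0, 0], "turn": [0, 0, -0.05], "claw": 0.0}

```text
t: 6.55
ee_pos: [571.4, 62.7, 156.1]
orientation: [-1.453, 0.725, -0.72]
ft_force: [1.9, -0.6, -1.6]
width: 22.5
```

```bash
python3 st.py
```

```text
t 6.55 q [ 0.0902  0.438   1.7871 -0.0039  0.9217  1.0178] p [571.44  62.66 156.08] w 22.54 M [-0.238 -0.384  0.147] F [ 1.86 -0.56 -1.62] yaw -0.9253 ty [-0.005  -0.0036 -1.    ] tau6 -1.046
```

Torque peaked at 0.29 at j6≈0.40 and again near 0.9, so the ratchet is slipping. Notches fall at about 0.14, 0.66, 1.18 and 1.71, with the third click ending at about 1.71.

>>> jog_arm:
  steps:
    - {"dp": [0, 0, 0], "turn": [0, 0, -0.025], "claw": 0.0}
    - {"dp": [0, 0, 0], "turn": [0, 0, -0.05], "claw": 0.0}

```text
t: 6.72
ee_pos: [571.3, 62.6, 156.1]
orientation: [-1.407, 0.845, -0.839]
ft_force: [0.7, -0.2, -2.3]
width: 22.0
```

```bash
python3 st.py
```

```text
t 6.7167 q [ 0.0897  0.438   1.787  -0.0027  0.9225  1.1728] p [571.29  62.64 156.1 ] w 22.05 M [-0.256 -0.346 -0.139] F [ 0.73 -0.2  -2.28] yaw -1.0815 ty [-0.0057 -0.0027 -1.    ] tau6 -1.417
```

>>> jog_arm:
  steps:
    - {"dp": [0, 0, 0], "turn": [0, 0, -0.025], "claw": 0.0}
    - {"dp": [0, 0, 0], "turn": [0, 0, -0.05], "claw": 0.0}

```text
t: 6.88
ee_pos: [571.1, 62.7, 156.1]
orientation: [-1.354, 0.964, -0.957]
ft_force: [2.3, -0.2, -2.0]
width: 22.1
```

```bash
python3 st.py
```

```text
t 6.8833 q [ 8.9200e-02  4.3800e-01  1.7871e+00 -1.3000e-03  9.2300e-01  1.3273e+00] p [571.09  62.7  156.09] w 22.14 M [-0.22  -0.302  0.096] F [ 2.26 -0.18 -1.95] yaw -1.2373 ty [-0.0064 -0.0016 -1.    ] tau6 -1.131
```

>>> jog_arm:
  steps:
    - {"dp": [0, 0, 0], "turn": [0, 0, -0.025], "claw": 0.0}
    - {"dp": [0, 0, 0], "turn": [0, 0, -0.05], "claw": 0.0}

```text
t: 7.05
ee_pos: [570.9, 62.8, 156.1]
orientation: [-1.293, 1.082, -1.074]
ft_force: [2.9, -0.2, -1.9]
width: 22.2
```

```bash
python3 st.py
```

```text
t 7.05 q [8.8800e-02 4.3800e-01 1.7872e+00 2.0000e-04 9.2340e-01 1.4815e+00] p [570.89  62.82 156.07] w 22.23 M [-0.079 -0.323  0.315] F [ 2.86 -0.22 -1.87] yaw -1.3928 ty [-7.e-03 -5.e-04 -1.e+00] tau6 -0.945
```

>>> jog_arm:
  steps:
    - {"dp": [0, 0, 0], "turn": [0, 0, -0.02], "claw": 0.0}
    - {"dp": [0, 0, 0], "turn": [0, 0, -0.035], "claw": 0.0}

```text
t: 7.22
ee_pos: [570.8, 62.9, 156.1]
orientation: [-1.246, 1.163, -1.154]
ft_force: [1.0, -0.2, -1.7]
width: 22.5
```

```bash
python3 st.py
```

```text
t 7.2167 q [8.8500e-02 4.3780e-01 1.7874e+00 1.2000e-03 9.2340e-01 1.5884e+00] p [570.75  62.92 156.1 ] w 22.48 M [-0.185 -0.404  0.003] F [ 0.98 -0.22 -1.69] yaw -1.5007 ty [-7.1e-03  4.0e-04 -1.0e+00] tau6 -0.506
```

>>> jog_arm:
  steps:
    - {"dp": [0, 0, 0], "turn": [0, 0, -0.025], "claw": 0.0}
    - {"dp": [0, 0, 0], "turn": [0, 0, -0.048], "claw": 0.0}
    - {"dp": [0, 0, 0], "turn": [0, 0, -0.048], "claw": 0.0}
    - {"dp": [0, 0, 0], "turn": [0, 0, -0.048], "claw": 0.0}

```text
t: 7.55
ee_pos: [570.7, 63.0, 156.1]
orientation: [-1.177, 1.271, -1.26]
ft_force: [2.4, 0.4, -2.5]
width: 22.5
```

```bash
python3 -c "
import st
from h import *
d=grab('side');save(d['img'],'s4',(270,170,370,300),4)"
```

```text
t 7.55 q [0.088  0.4377 1.7877 0.0029 0.9232 1.733 ] p [570.67  63.01 156.09] w 22.5 M [-0.061 -0.335 -0.145] F [ 2.4   0.38 -2.52] yaw -1.6467 ty [-0.0072  0.0017 -1.    ] tau6 0.073
```

View pics/s4.png

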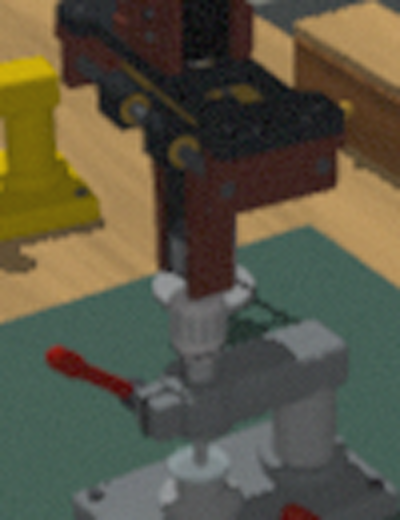

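>>> jog_arm:
  steps:
    - {"dp": [0, 0, 0], "turn": [0, 0, -0.015], "claw": 0.0}
    - {"dp": [0, 0, 0], "turn": [0, 0, -0.015], "claw": 0.0}
    - {"dp": [0, 0, 0], "turn": [0, 0, -0.015], "claw": 0.45}
    - {"dp": [0, 0, 0], "turn": [0, 0, -0.015], "claw": 0.45}
    - {"dp": [0, 0, 0], "turn": [0, 0, -0.015], "claw": 0.45}
    - {"dp": [0, 0, 0], "turn": [0, 0, -0.015], "claw": 0.45}

```text
t: 8.1
ee_pos: [570.3, 63.0, 156.1]
orientation: [-1.154, 1.305, -1.294]
ft_force: [-0.4, 0.9, 0.2]
width: 39.1
```

>>> jog_arm:
  steps:
    - {"dp": [0, 0, 0.5], "turn": [0, 0, 0], "claw": 0.45}
    - {"dp": [0, 0, 1], "turn": [0, 0, 0], "claw": 0.45}
    - {"dp": [0, 0, 1], "turn": [0, 0, 0], "claw": 0.45}
    - {"dp": [0, 0, 1], "turn": [0, 0, 0], "claw": 0.45}

```text
t: 8.43
ee_pos: [571.8, 63.1, 238.6]
orientation: [-1.15, 1.302, -1.295]
ft_force: [-0.1, -0.0, -0.9]
width: 39.5
```

```bash
python3 st.py
```

```text
t 8.4333 q [0.0879 0.3334 1.7266 0.0029 1.0841 1.7791] p [571.79  63.13 238.57] w 39.48 M [-0.007  0.139  0.032] F [-0.1  -0.04 -0.95] yaw -1.6926 ty [-0.0027  0.0024 -1.    ] tau6 0.001
```

>>> jog_arm:
  steps:
    - {"dp": [-0.3, 0.5, 0], "turn": [0, 0, 0.039], "claw": 0.45}
    - {"dp": [-0.6, 1, 0], "turn": [0, 0, 0.039], "claw": 0.2}
    - {"dp": [-0.88, 1, 0], "turn": [0, 0, 0.039], "claw": 0.0}
    - {"dp": [-0.88, 1, 0], "turn": [0, 0, 0.039], "claw": 0.0}

```text
t: 8.77
ee_pos: [496.0, 144.4, 236.6]
orientation: [-1.217, 1.214, -1.201]
ft_force: [-0.6, -0.2, -0.5]
width: 23.2
```

>>> jog_arm:
  steps:
    - {"dp": [-0.5, 0.5, 0], "turn": [0, 0, 0], "claw": 0.0}
    - {"dp": [-0.9, 1, 0], "turn": [0, 0, 0], "claw": 0.0}
    - {"dp": [-0.9, 1, 0], "turn": [0, 0, 0], "claw": 0.0}
    - {"dp": [-0.9, 1, 0], "turn": [0, 0, 0], "claw": 0.0}

```text
t: 9.1
ee_pos: [420.6, 226.2, 235.3]
orientation: [-1.222, 1.213, -1.197]
ft_force: [-0.1, 0.3, -0.6]
width: 0.8
```

```bash
python3 -c "
import st
from h import *
d=grab('top');save(d['img'],'t5',(290,195,380,285),6)
o=np.linalg.inv(d['camera_from_world'])[:3,3]
print([proj(d,(572,64,186)),proj(d,(500,85,128))])
a=grab('side');save(a['img'],'s5',(250,200,370,330),4)"
```

```text
t 9.1 q [0.4646 0.1937 1.9286 0.0071 1.0305 2.0245] p [420.56 226.23 235.28] w 0.8 M [0.011 0.152 0.031] F [-0.13  0.31 -0.6 ] yaw -1.5635 ty [-1.270e-02  5.000e-04 -9.999e-01] tau6 0.732
[(np.float64(332.2478373455138), np.float64(234.96736014386184)), (np.float64(321.8295590015011), np.float64(270.6308785602788))]
```

View pics/t5.png

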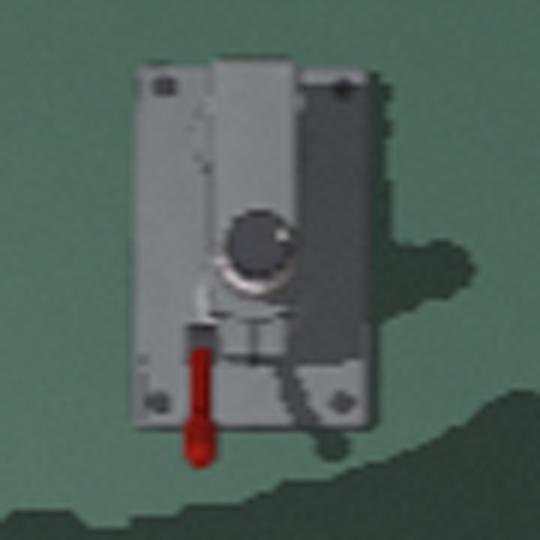

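View pics/s5.png

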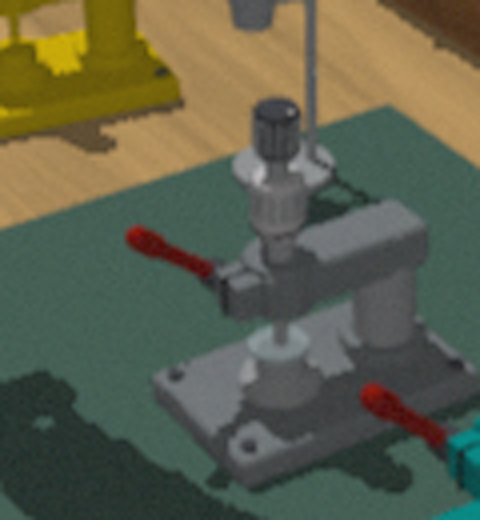

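The top view shows the white dot at crop (281,236) around the knob centre (260,245). It has turned about 234° clockwise since the start, which fits 2.6 rad to tight plus three clicks. The crystal (side crop 278,343) is still in place, so the lever is next.

>>> jog_arm:
  steps:
    - {"dp": [0.5, -0.5, 0], "turn": [0, -0.004, 0], "claw": 0.0}
    - {"dp": [0.9, -0.9, 0], "turn": [0, -0.004, 0], "claw": 0.0}
    - {"dp": [0.9, -0.9, 0], "turn": [0, -0.004, 0], "claw": 0.0}
    - {"dp": [0.9, -0.9, 0], "turn": [0, -0.004, 0], "claw": 0.0}

```text
t: 9.53
ee_pos: [498.6, 149.1, 235.3]
orientation: [-1.209, 1.205, -1.21]
ft_force: [0.1, -0.3, -0.1]
width: 0.3
```

>>> jog_arm:
  steps:
    - {"dp": [0.1, -0.5, 0], "turn": [0, 0, 0], "claw": 0.0}
    - {"dp": [0.1, -0.88, 0], "turn": [0, 0, 0], "claw": 0.0}
    - {"dp": [0.1, -0.88, 0], "turn": [0, 0, 0], "claw": 0.0}
    - {"dp": [0.1, -0.88, 0], "turn": [0, 0, 0], "claw": 0.0}
    - {"dp": [0.1, -0.88, 0], "turn": [0, 0, 0], "claw": 0.0}

```text
t: 9.95
ee_pos: [506.5, 78.4, 235.0]
orientation: [-1.208, 1.207, -1.21]
ft_force: [0.1, -0.0, -0.4]
width: 0.6
```

```bash
python3 st.py
```

```text
t 9.95 q [ 1.3080e-01  2.4130e-01  1.8662e+00 -1.0000e-03  1.0317e+00  1.7013e+00] p [506.49  78.38 234.97] w 0.65 M [-0.022  0.173 -0.018] F [ 0.12 -0.03 -0.36] yaw -1.57 ty [ 2.4e-03 -5.0e-04 -1.0e+00] tau6 -0.021
```

>>> jog_arm:
  steps:
    - {"dp": [-0.06, 0.065, -0.3], "turn": [0, 0, 0], "claw": 0.0}
    - {"dp": [-0.06, 0.065, -0.7], "turn": [0, 0, 0], "claw": 0.0}
    - {"dp": [-0.06, 0.065, -1], "turn": [0, 0, 0], "claw": 0.0}
    - {"dp": [-0.06, 0.065, -1], "turn": [0, 0, 0], "claw": 0.0}
    - {"dp": [-0.06, 0.065, -1], "turn": [0, 0, 0], "claw": 0.0}
    - {"dp": [-0.06, 0.065, -1], "turn": [0, 0, 0], "claw": 0.0}

```text
t: 10.45
ee_pos: [502.4, 84.3, 156.0]
orientation: [-1.208, 1.205, -1.21]
ft_force: [0.9, 1.1, 0.2]
width: 0.5
```

```bash
python3 -c "
import st
from h import *
a=grab('side');save(a['img'],'s6',(250,130,370,300),3.5)"
```

```text
t 10.45 q [ 1.4340e-01  3.4870e-01  1.9357e+00 -1.1000e-03  8.5370e-01  1.7132e+00] p [502.43  84.34 155.99] w 0.46 M [ 0.017  0.187 -0.004] F [0.88 1.12 0.24] yaw -1.569 ty [ 3.6e-03 -3.0e-04 -1.0e+00] tau6 0.003
```

View pics/s6.png

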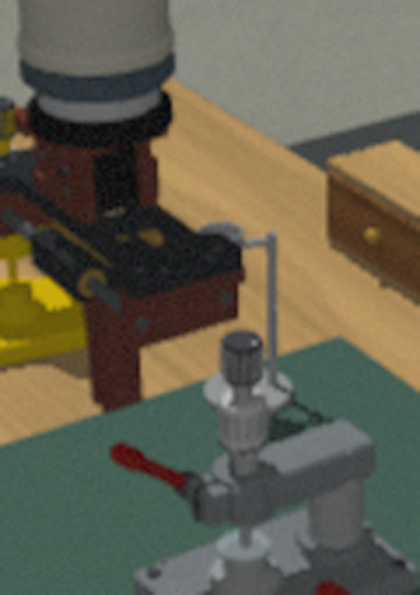

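>>> jog_arm:
  steps:
    - {"dp": [0, 0, -0.08], "turn": [0, 0, 0], "claw": 0.0}
    - {"dp": [0, 0, -0.16], "turn": [0, 0, 0], "claw": 0.0}
    - {"dp": [0, 0, -0.2], "turn": [0, 0, 0], "claw": 0.0}
    - {"dp": [0, 0, -0.24], "turn": [0, 0, 0], "claw": 0.0}
    - {"dp": [0, 0, -0.28], "turn": [0, 0, 0], "claw": 0.0}
    - {"dp": [0, 0, -0.32], "turn": [0, 0, 0], "claw": 0.0}
    - {"dp": [0, 0, -0.36], "turn": [0, 0, 0], "claw": 0.0}

```text
t: 11.08
ee_pos: [501.9, 84.1, 127.4]
orientation: [-1.208, 1.206, -1.21]
ft_force: [-8.6, 1.0, 11.5]
width: 0.3
```

```bash
python3 -c "
import st
from h import *
a=grab('side');save(a['img'],'s7',(250,130,370,300),3.5)"
```

```text
t 11.0833 q [ 1.4310e-01  3.9460e-01  1.9529e+00 -9.0000e-04  7.9160e-01  1.7132e+00] p [501.92  84.15 127.44] w 0.32 M [0.234 1.395 0.018] F [-8.58  1.05 11.53] yaw -1.5695 ty [ 2.6e-03 -2.0e-04 -1.0e+00] tau6 -0.007
```

View pics/s7.png

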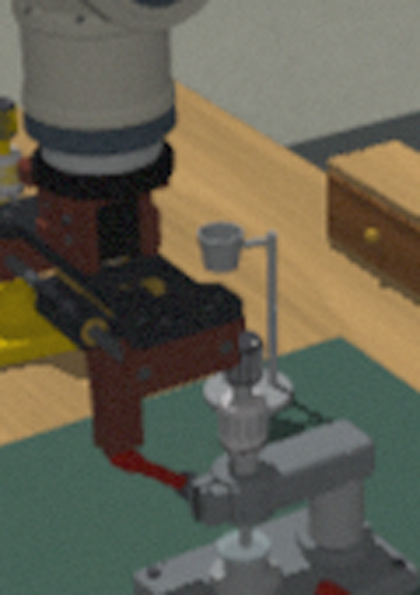

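Picture: the fingertip is on the lever's end (crop 120,455) and the lever has started down. Friction with the tip's arc pulls the finger towards -x, so I'll follow the arc.

>>> jog_arm:
  steps:
    - {"dp": [-0.02, 0, -0.02], "turn": [0, 0, 0], "claw": 0.0}
    - {"dp": [-0.04, 0, -0.05], "turn": [0, 0, 0], "claw": 0.0}
    - {"dp": [-0.055, 0, -0.08], "turn": [0, 0, 0], "claw": 0.0}
    - {"dp": [-0.07, 0, -0.11], "turn": [0, 0, 0], "claw": 0.0}

```text
t: 11.47
ee_pos: [496.0, 84.4, 118.1]
orientation: [-1.208, 1.207, -1.209]
ft_force: [-1.2, 2.8, 5.7]
width: 0.4
```

```bash
python3 st.py
```

```text
t 11.4667 q [ 1.4500e-01  4.0340e-01  1.9700e+00 -3.0000e-04  7.6600e-01  1.7149e+00] p [495.96  84.41 118.1 ] w 0.39 M [0.396 0.445 0.02 ] F [-1.23  2.85  5.73] yaw -1.5697 ty [ 2.3e-03  2.0e-04 -1.0e+00] tau6 -0.008
```

>>> jog_arm:
  steps:
    - {"dp": [-0.015, 0, -0.04], "turn": [0, 0, 0], "claw": 0.0}
    - {"dp": [-0.03, 0, -0.08], "turn": [0, 0, 0], "claw": 0.0}
    - {"dp": [-0.045, 0, -0.12], "turn": [0, 0, 0], "claw": 0.0}
    - {"dp": [-0.055, 0, -0.16], "turn": [0, 0, 0], "claw": 0.0}
    - {"dp": [-0.06, 0, -0.2], "turn": [0, 0, 0], "claw": 0.0}

```text
t: 11.88
ee_pos: [489.8, 84.3, 101.5]
orientation: [-1.21, 1.208, -1.208]
ft_force: [-3.6, 0.4, 4.6]
width: 0.2
```

```bash
python3 -c "
import st
from h import *
a=grab('side');save(a['img'],'s8',(250,130,370,300),3.5)"
```

```text
t 11.8833 q [ 1.4660e-01  4.2620e-01  1.9891e+00 -3.0000e-04  7.2650e-01  1.7163e+00] p [489.77  84.26 101.47] w 0.23 M [0.018 0.731 0.048] F [-3.58  0.36  4.61] yaw -1.5695 ty [-2.e-04 -3.e-04 -1.e+00] tau6 -0.003
```

View pics/s8.png

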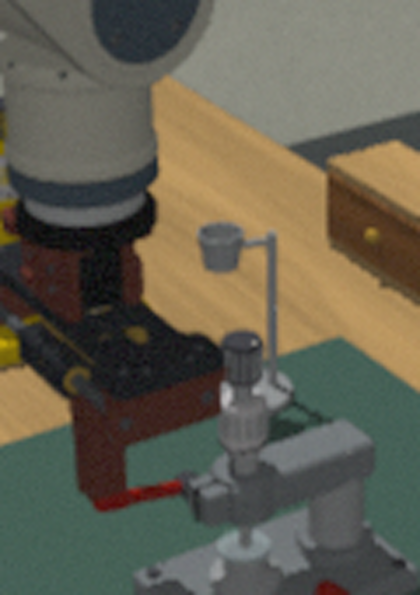

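>>> jog_arm:
  steps:
    - {"dp": [-0.004, 0, -0.03], "turn": [0, 0, 0], "claw": 0.0}
    - {"dp": [-0.008, 0, -0.05], "turn": [0, 0, 0], "claw": 0.0}
    - {"dp": [-0.008, 0, -0.07], "turn": [0, 0, 0], "claw": 0.0}
    - {"dp": [-0.008, 0, -0.085], "turn": [0, 0, 0], "claw": 0.0}

```text
t: 12.27
ee_pos: [489.0, 84.1, 94.0]
orientation: [-1.211, 1.208, -1.208]
ft_force: [-3.6, 0.3, 3.8]
width: 0.4
```

```bash
python3 st.py
```

```text
t 12.2667 q [ 1.4660e-01  4.3900e-01  1.9935e+00 -5.0000e-04  7.0970e-01  1.7165e+00] p [489.01  84.12  93.98] w 0.42 M [ 0.014  0.622 -0.026] F [-3.62  0.28  3.76] yaw -1.5695 ty [-6.e-04 -4.e-04 -1.e+00] tau6 -0.002
```

>>> jog_arm:
  steps:
    - {"dp": [0, 0, -0.008], "turn": [0, 0, 0], "claw": 0.0}
    - {"dp": [0, 0, -0.012], "turn": [0, 0, 0], "claw": 0.0}

```text
t: 12.43
ee_pos: [488.9, 84.1, 92.9]
orientation: [-1.211, 1.209, -1.208]
ft_force: [-3.2, -0.2, 3.4]
width: 0.7
```

```bash
python3 st.py
```

```text
t 12.4333 q [ 1.4660e-01  4.4100e-01  1.9940e+00 -5.0000e-04  7.0760e-01  1.7165e+00] p [488.86  84.09  92.85] w 0.67 M [ 0.118  0.676 -0.011] F [-3.24 -0.17  3.38] yaw -1.5696 ty [-1.e-03 -5.e-04 -1.e+00] tau6 -0.001
```

>>> jog_arm:
  steps:
    - {"dp": [0, 0, -0.006], "turn": [0, 0, 0], "claw": 0.0}
    - {"dp": [0, 0, -0.01], "turn": [0, 0, 0], "claw": 0.0}

```text
t: 12.6
ee_pos: [488.8, 84.1, 92.0]
orientation: [-1.211, 1.209, -1.208]
ft_force: [-3.2, 0.4, 4.5]
width: 0.3
```

```bash
python3 st.py
```

```text
t 12.6 q [ 1.4660e-01  4.4250e-01  1.9944e+00 -5.0000e-04  7.0590e-01  1.7165e+00] p [488.77  84.07  92.03] w 0.33 M [ 0.015  0.671 -0.018] F [-3.23  0.42  4.5 ] yaw -1.5695 ty [-1.2e-03 -5.0e-04 -1.0e+00] tau6 -0.001
```

>>> jog_arm:
  steps:
    - {"dp": [0, 0, -0.008], "turn": [0, 0, 0], "claw": 0.0}

```text
t: 12.68
ee_pos: [488.8, 84.1, 91.5]
orientation: [-1.211, 1.209, -1.208]
ft_force: [-3.5, 0.8, 6.9]
width: 0.6
```

```bash
python3 -c "
import st
from h import *
a=grab('side');save(a['img'],'s9',(250,130,370,300),3.5)"
```

```text
t 12.6833 q [ 1.4660e-01  4.4350e-01  1.9947e+00 -5.0000e-04  7.0460e-01  1.7165e+00] p [488.78  84.09  91.47] w 0.62 M [0.082 0.727 0.045] F [-3.5   0.77  6.88] yaw -1.5695 ty [-1.1e-03 -5.0e-04 -1.0e+00] tau6 -0.002
```

View pics/s9.png

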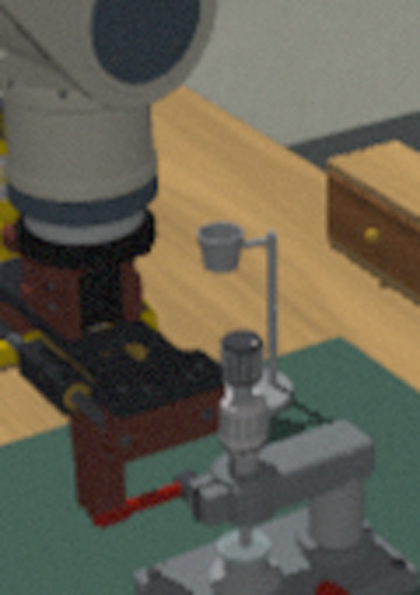

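>>> jog_arm:
  steps:
    - {"dp": [0, 0, -0.005], "turn": [0, 0, 0], "claw": 0.0}
    - {"dp": [0, 0, -0.005], "turn": [0, 0, 0], "claw": 0.0}

```text
t: 12.9
ee_pos: [488.8, 84.1, 91.4]
orientation: [-1.211, 1.209, -1.208]
ft_force: [-4.5, 0.8, 8.4]
width: 0.4
```

```bash
python3 st.py
```

```text
t 12.9 q [ 1.4660e-01  4.4370e-01  1.9947e+00 -5.0000e-04  7.0430e-01  1.7165e+00] p [488.82  84.08  91.36] w 0.41 M [ 0.003  0.888 -0.011] F [-4.45  0.83  8.38] yaw -1.5696 ty [-1.e-03 -5.e-04 -1.e+00] tau6 -0.003
```

The finger moved only 0.1 of 0.4 mm and the force is rising at z = 91.4, which matches the level stop. I'll lift off and look.

>>> jog_arm:
  steps:
    - {"dp": [0, 0, 0.05], "turn": [0, 0, 0], "claw": 0.0}
    - {"dp": [0, 0, 0.3], "turn": [0, 0, 0], "claw": 0.0}
    - {"dp": [0, 0, 0.7], "turn": [0, 0, 0], "claw": 0.0}
    - {"dp": [0, 0, 1], "turn": [0, 0, 0], "claw": 0.0}
    - {"dp": [0, 0, 1], "turn": [0, 0, 0], "claw": 0.0}

```text
t: 13.32
ee_pos: [492.4, 84.5, 175.8]
orientation: [-1.203, 1.203, -1.212]
ft_force: [0.7, 0.6, 0.3]
width: 0.3
```

>>> jog_arm:
  steps:
    - {"dp": [-0.4, 0.5, 0.3], "turn": [0, 0, 0], "claw": 0.0}
    - {"dp": [-0.7, 1, 0.6], "turn": [0, 0, 0], "claw": 0.0}
    - {"dp": [-0.7, 1, 0.6], "turn": [0, 0, 0], "claw": 0.0}
    - {"dp": [-0.7, 1, 0.6], "turn": [0, 0, 0], "claw": 0.0}

```text
t: 13.65
ee_pos: [436.2, 167.3, 225.9]
orientation: [-1.2, 1.199, -1.21]
ft_force: [1.0, -1.0, -0.3]
width: 0.8
```

>>> jog_arm:
  steps:
    - {"dp": [-0.1, 0.5, 0], "turn": [0, 0, 0], "claw": 0.0}
    - {"dp": [-0.2, 1, 0], "turn": [0, 0, 0], "claw": 0.0}
    - {"dp": [-0.2, 1, 0], "turn": [0, 0, 0], "claw": 0.0}
    - {"dp": [-0.2, 1, 0], "turn": [0, 0, 0], "claw": 0.0}

```text
t: 13.98
ee_pos: [420.1, 248.6, 225.2]
orientation: [-1.202, 1.196, -1.208]
ft_force: [0.0, 0.2, 0.1]
width: 0.7
```

```bash
python3 -c "
import st
from h import *
b=np.load('side.npz')
d=grab('top');a=grab('side')
A=cv2.resize(a['img'][200:330,250:370],(480,520),interpolation=3)
B=cv2.resize(d['img'][195:285,290:380],(320,320),interpolation=3)
c=np.zeros((520,800,3),np.uint8);c[:,:480]=A;c[:320,480:]=B
save(c,'f0');save(d['img'],'f1')
"
```

```text
t 13.9833 q [ 0.5123  0.2128  1.9309 -0.0045  0.986   2.078 ] p [420.14 248.57 225.18] w 0.68 M [-0.008  0.158 -0.056] F [0.01 0.2  0.05] yaw -1.5633 ty [ 0.0122  0.0025 -0.9999] tau6 0.257
```

View pics/f0.png

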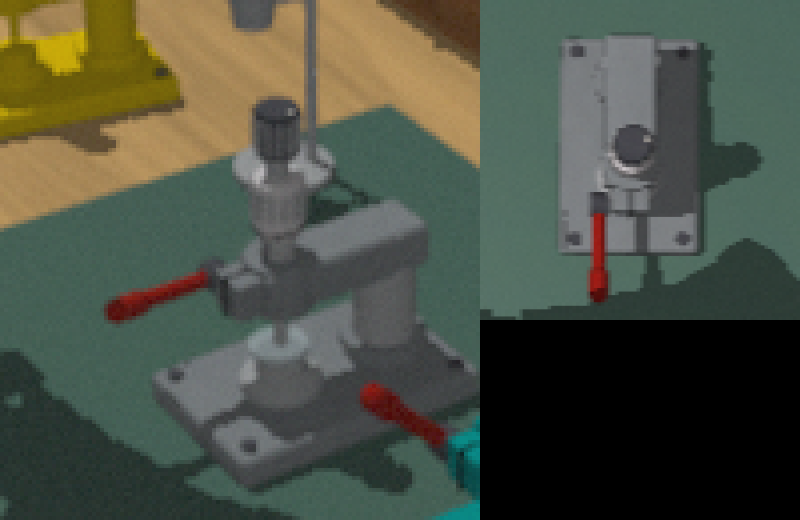

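View pics/f1.png

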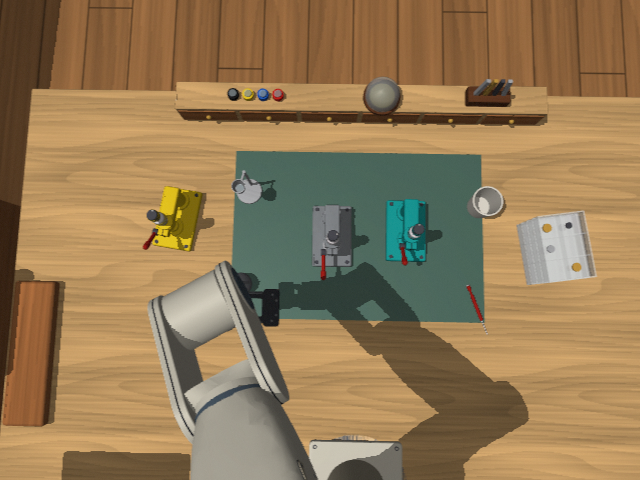

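The final pictures show the lever (side crop 115,310 → 205,278) parallel to the arm, so it is level. The dot (top crop 648,138) is unchanged, the crystal is in place and the bystanders haven't moved. The arm is clear with zero force, so I'll hand in.

```bash
python3 -c "
from h import *
print(ctrl.close_job())"
```

```text
the job is handed in; nothing more can be done
None
```

I closed the grey micrometer onto the crystal, ran the ratchet through about three clicks, pressed the lock lever level, and handed the job in at about 14 s of the 72 s. No verdict was reported.

- **Ratchet:** I gripped the knob once and turned it about 4.2 rad clockwise. The drag was about 0.14 N m until it went tight at roughly 2.6 to 2.8 rad. Three torque peaks followed, the highest readings being about 0.29, 0.24 and 0.31 N m. In the top camera the dot had gone about 234° (4.1 rad), against 4.2 rad for the tool; at this picture size they agree.
- **Lock lever:** I pressed it down along its arc until it stopped. The fingertip ended at z = 91.4 mm, which fits level. The highest force I read was about 14 N, early in the stroke when friction pulled on the tip, and at the stop it was about 9.5 N. Readings came only at the end of each move, so brief peaks in between were not seen.
- **Last pictures:** the lever is parallel to the arm, the dot has not moved, and the crystal looks unmoved on the anvil. The cup, screwdriver and loupe are where they were. The robot arm partly hid the blower in the last top view, but the gripper passed well above it. The arm read no contact force.

I could not measure the clamp force on the crystal directly. I judged it from the ratchet slipping.

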